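Cover the sample cell and crank it to the mark

TASK

Put the blue cover plate on the sample carriage so that it sits flat on the carriage with both dowel pins through its holes. Only then crank the handwheel until the carriage's black pointer line is in line with the black line on the red rider, and let go. Leave the rider where it is; the cover must still be seated at the end.

Things in the scene. Friction and masses are not known exactly. Their poses are not given: they have to be found in the camera images.
- slide_unit: Screw-driven sample slide, fixed to the worktop: aluminium base 110 x 395 x 14 mm with a grey gear housing (90 x 90 mm, top 60 mm above the worktop) and a handwheel at its -y end, a low end block at its +y end. Origin on the worktop; x across the slide, y along it (carriage travel, away from the handwheel), z up. The wheel axis is at y = -175 mm, the carriage centre at y = 0 to 75 mm, the scale and rider on the -x edge.
- wheel_axis (a point): Point on the upright axis of the handwheel, 84 mm above the worktop (rim 124 mm across, its top 88 mm above the worktop). The screw is a fast one: one full turn of the wheel moves the carriage 30 mm. Turned clockwise as seen from above, the carriage moves away from the wheel (+y of slide_unit). The wheel needs about 3 N at the knob and stays where it is left; the carriage cannot be pushed by hand.
- crank_grip (a point): Grip point of the black upright crank knob on the handwheel: 20 mm thick, 46 mm tall, from 89.5 to 135.5 mm above the worktop; this point lies on its axis 115 mm above the worktop, 50 mm from the wheel axis. The knob revolves freely on its pin, so it can be held from above with the gripper's heading unchanged while it is led round the circle.
- carriage (a joint): Position of the carriage along the slide in m: 0 nearest the wheel, stop at 0.075, grows away from the wheel.
- pointer (a point): Outer end of the black pointer line on the carriage's yellow tab, beside the scale (5 mm divisions), 20 mm above the worktop.
- rider_line (a point): Inner end of the black line on top of the red rider (14 x 15 mm block) on the -x edge of the slide, 20 mm above the worktop. It marks the wanted place of the pointer, always 20 to 70 mm further from the wheel than the pointer at the start.
- rider (a joint): Position of the red rider along the slide in m, on the same scale as the joint carriage: the lines meet when the two values are equal. It is clamped.
- seat (a point): Centre of the carriage's flat top (84 x 116 mm, 46 mm above the worktop, with a sunken cup in the middle) where the cover's underside rests; moves with the carriage. The two dowel pins stand 45 mm to either side of it along the slide.
- pin_far (a point): Tip of the dowel pin further from the wheel: 8 mm thick, 15 mm tall with a tapered nose, tip 61 mm above the worktop.
- pin_wheel (a point): Tip of the other dowel pin, nearer the wheel; same size.
- cover: Loose blue cover plate, 200 g, 76 (x) x 116 (y) x 8 (z) mm, with two through holes of 11 mm at y = +45 and -45 mm and an upright black grip bar in the middle, 44 mm along x, 14 mm thick along y, its top 45 mm above the underside. Origin at the centre of the underside, z up. At the start it lies flat on the worktop behind the slide, its y axis within about 20 degrees of world y. It fits either way round.
- whiteness_meter: Tall grey bench instrument (fixed, about 0.4 m high) at the left of the bay in which the cover lies: it fills all beyond world x = 0.48 m from y = +0.13 to +0.38 m. A like one stands at the right of the bay, beyond x = 0.58 m to the right of y = -0.36 m. Come to the cover from the front.
There are look-alikes about, which are no part of the job. There is more than one size of the cover; the one meant has the size given above.

How it is judged:
On the way:
1. the cover is seated on the carriage with both pins in its holes, before the carriage is cranked to the mark (y of pointer in the frame of rider_line below -0.015 m and distance between cover and seat below 0.0045 m and angle between the z axis of cover and the z axis of slide_unit, either way round below 0.04 rad and angle between the y axis of cover and the y axis of slide_unit, either way round below 0.1 rad), for 0.2 s.
At the end, for the whole second after the job is handed in: The pointer line is within 3 mm of the rider line along the slide, and the cover rests on the carriage, flat, both pins in its holes (origin within 4.5 mm of the seat, tilt under 0.04 rad, in line with the slide within 0.1 rad), at rest (y of pointer in the frame of rider_line between -0.003 and 0.003 m and distance between cover and seat below 0.0045 m and angle between the z axis of cover and the z axis of slide_unit, either way round below 0.04 rad and angle between the y axis of cover and the y axis of slide_unit, either way round below 0.1 rad and linear speed of cover below 0.01 m/s); the robot touches nothing.
It fails at once if the red rider is moved by more than 3 mm (distance of rider_line from where it was at the start of the episode above 0.003 m).
It also fails if it takes over 72 s, if anything falls off the work surface, if the arm or the gripper's body presses on something with over 40 N, if the wrist force passes 120 N, or if a joint passes its speed limit or range.

ROBOT

A 6-joint arm with a two-finger parallel gripper is mounted at the origin on a cart in front of the work surface, level with it; the furniture and walls round the work are solid. World frame = base frame: x ahead of the robot, y to its left, z up, the work surface at z = 0. Lengths are in m, angles in rad, forces in N, time in s.
With the tool pointing down it reaches from about 0.35 to 0.975 m from the base axis. Payload 7.1 kg.
Tool frame: the origin (TCP) lies at the very end of the fingers, on their centre line; the grasp point (between the pads) lies behind it (arm.grip_point_offset is the z of the grasp point in the tool frame, in m); z points along the fingers, y is the direction in which the jaws open and shut (so a half turn about z gives the same grasp; the last joint's range is limited). The gripper opens to 88 mm and grips with 3 to 60 N. Pads are 20 mm wide; open, the fingers measure 115 mm over their backs; the gripper's body (75 mm by 178 mm) begins 61 mm behind the grasp point.
Start: joints at [-1.26, 0.423, 1.63, -0, 1.089, -0.019], TCP at [0.202, -0.591, 0.19] pointing down, gripper open.
Joint ranges: [-3, 3], [-0.9, 2.11], [0.09, 2.58], [-1.31, 4.45], [0.11, 2.69], [-2.54, 2.54]. Speed limits (rad/s): [2.39, 2.39, 3.01, 3.14, 3.14, 3.14].

INTERFACE

Orientations are given as a unit quaternion [x, y, z, w].
In Python, from bench import arm gives the robot as it stands.
- The arm moves only by the tool carry_out, never from a script. Its argument "moves" is a list of rows, each a list of 2 entries, a list of its own where there are three numbers: the shift along the tool's x, y, z in m, then the turn about the tool's z in degrees. In form: [[[tx, ty, tz], turn], ...]. A call has 1 to 20 rows; each row is the pose to reach, as a shift and turn from the pose commanded when the call began, along the tool's axes at that moment; what a row does not reach only later rows make up. A row lasts 1/12 s, in which the tool goes at most 41.7 mm and 7.16 degrees, less where a joint would pass 70% of its speed; a pose out of reach is approached as far as the arm can. A call with a gripper value outside its range is refused whole. "grip" is the finger opening in m, from 0 to 0.0878, set as the call begins (left out, the last holds). The fingers move at their own pace and stop on an object; "grip_force" is the grip in N (left out, the last holds). Time passes only in rows, so rows that repeat a pose let the fingers close. It gives the time, the measured TCP pose, the force and the opening at its end, in the units of the state.
- arm.state(): the state, without advancing time (a new reading comes with each control period).
- arm.grab_frame(name): name is "side" or "top" or "wrist"; returns the picture (384x512x3 uint8, red, green, blue); there is no depth.
- arm.camera_model(name): a dict with "K" (3x3 intrinsics, pixels), "xyz" and "rotation" of the camera in the world. Camera axes: x right, y up, looking along -z (the intrinsics and any distortion apply to the point x, -y, -z); pixel columns grow to the right and rows downward; lengths in m; the calibration is good to about 2 mm. A picture is of the moment at which its call begins: read the wrist's pose just before it. camera_model takes no time and is no camera call; for the wrist camera it gives the pose at the moment of the call.
- arm.sign_off(): hands the job in, once; it reports no verdict.
The state is a dict: "time_s": time; "q": joint angles; "qd": joint speeds; "tau": joint torques, N m; "eef_pos": TCP position; "ee_rot": TCP orientation; "wrist_force": force on the tool from outside, world axes, zero at the start; "torque": the same for the moment, N m; "grip_width": opening from 0.0 (shut) to 1.0 (fully open).
Only numpy, scipy, OpenCV 4.12 (cv2) and the standard library are available. Lean on these libraries where they do the work, as an engineer would, in place of code of your own. Each camera call takes 0.05 s, during which the arm holds its last target.

## Working session

There is one attempt and no reset: what is moved stays moved. The work goes in short steps, Python scripts to look and compute and a tool call to move; the robot and the scene stay as the last step left them, time stands still between calls to the robot, and variables do not carry over. Pictures are saved under pics/ and viewed, and the job is handed in when it is done.

Besides the shell and the picture viewer there is one more tool, called after "Request:" as name(argument=value, ...), one argument or row to a line, values as JSON. carry_out: Moves the arm, as the interface text tells. Its arguments: {"type":"object","properties":{"moves":{"type":"array","items":{"type":"array"}},"grip":{"type":"number"},"grip_force":{"type":"number"}},"required":["moves"]}

```bash
ls; mkdir -p pics; cat > h.py <<'E'
import numpy as np, cv2
from bench import arm
def snap(name,fn):
    im=arm.grab_frame(name); cv2.imwrite('pics/'+fn,cv2.cvtColor(im,cv2.COLOR_RGB2BGR)); return im
E
python3 - <<'E'
from h import *
for n in ['side','top','wrist']:
    m=arm.camera_model(n); print(n,{k:(np.round(v,4).tolist() if not isinstance(v,str) else v) for k,v in m.items()})
    snap(n,n+'0.png')
s=arm.state(); print(s['time_s'],s['eef_pos'],s['ee_rot'],s['wrist_force'],arm.grip_point_offset)
E
```

```text
pics
side {'K': [[390.0031, 0.0, 254.4393], [0.0, 390.0031, 194.7658], [0.0, 0.0, 1.0]], 'xyz': [0.0384, 0.9035, 0.5651], 'rotation': [-0.1393, 0.5162, 0.8203, -0.203]}
top {'K': [[442.1117, 0.0, 266.3861], [0.0, 442.1117, 188.9718], [0.0, 0.0, 1.0]], 'xyz': [0.401, -0.009, 1.1011], 'rotation': [0.0531, -0.0399, -0.6953, 0.7156]}
wrist {'K': [[269.422, 0.0, 256.1321], [0.0, 269.422, 191.6972], [0.0, 0.0, 1.0]], 'xyz': [0.2775, -0.5657, 0.384], 'rotation': [-0.1178, 0.085, -0.5754, 0.8048]}
0.15 [ 0.20230078 -0.59086422  0.18989844] [ 9.86433254e-01  1.64161834e-01 -8.09115179e-05 -5.67448345e-04] [ 0.44028683  1.0596712  -0.58930904] -0.0187
```

View pics/top0.png

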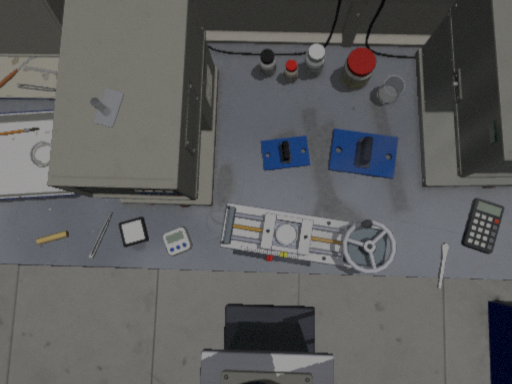

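View pics/side0.png

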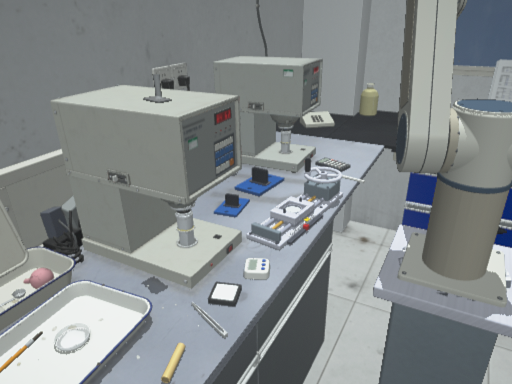

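View pics/wrist0.png

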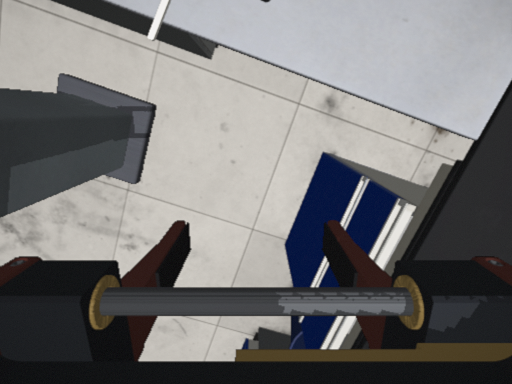

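```bash
cat >> h.py <<'E'
from scipy.spatial.transform import Rotation as R
def ray(m,u,v):
    K=np.array(m['K']); d=np.linalg.solve(K,[u,v,1.0]); d=d*[1,-1,-1]
    rot=np.array(m['rotation']); Rm=R.from_quat(rot).as_matrix() if rot.size==4 else rot
    return np.array(m['xyz']),Rm@d
def onz(m,u,v,z):
    o,d=ray(m,u,v); return o+d*(z-o[2])/d[2]
def proj(m,P):
    Rm=R.from_quat(m['rotation']).as_matrix(); c=Rm.T@(np.array(P)-m['xyz']); c=c*[1,-1,-1]
    p=np.array(m['K'])@c; return p[:2]/p[2]
E
python3 - <<'E'
from h import *
im=cv2.imread('pics/top0.png')
a=im[190:285,215:405]; cv2.imwrite('pics/topA.png',cv2.resize(a,None,fx=4,fy=4,interpolation=cv2.INTER_CUBIC))
b=im[125:185,250:410]; cv2.imwrite('pics/topB.png',cv2.resize(b,None,fx=5,fy=5,interpolation=cv2.INTER_CUBIC))
m=arm.camera_model('top')
hsv=cv2.cvtColor(im,cv2.COLOR_BGR2HSV)
mask=cv2.inRange(hsv,(105,120,50),(125,255,255)); mask[:, :230]=0; mask[:,420:]=0
mask=cv2.morphologyEx(mask,cv2.MORPH_CLOSE,np.ones((13,13)))
for c in cv2.findContours(mask,cv2.RETR_EXTERNAL,cv2.CHAIN_APPROX_NONE)[0]:
    if cv2.contourArea(c)<200: continue
    pts=np.array([onz(m,*p[0],0.008)[:2] for p in c],np.float32)
    print(cv2.contourArea(c),cv2.minAreaRect(pts), cv2.minAreaRect(c))
E
```

```text
1282.0 ((0.6394845843315125, -0.030507713556289673), (0.07601723074913025, 0.11550787091255188), 8.488479614257812) ((285.0836181640625, 152.5299835205078), (29.587730407714844, 45.950340270996094), 83.1572265625)
2558.0 ((0.6433531045913696, -0.22625598311424255), (0.16185349225997925, 0.10570618510246277), 83.2920913696289) ((363.1309814453125, 153.15708923339844), (65.23491668701172, 41.21548080444336), 7.907163143157959)
```

View pics/topA.png

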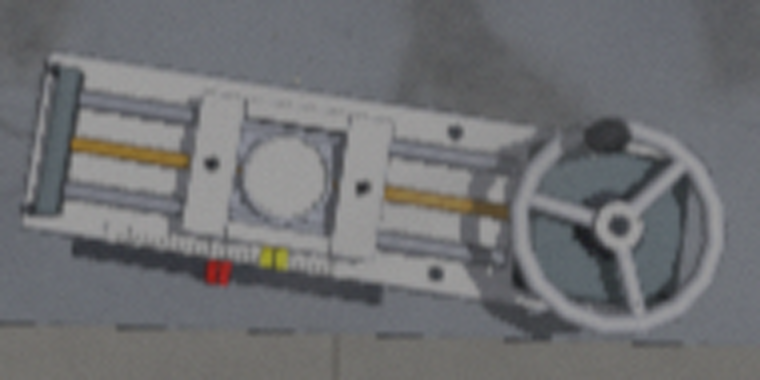

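View pics/topB.png

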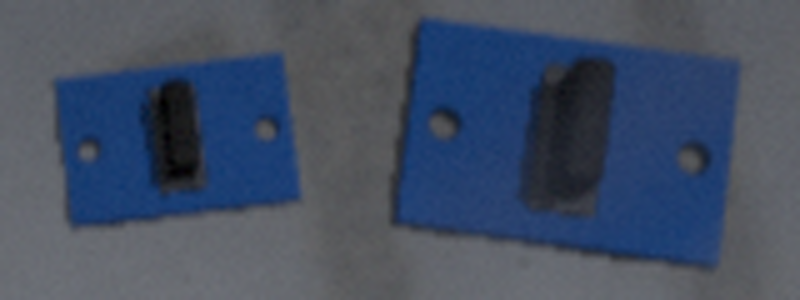

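```bash
python3 - <<'E'
from h import *
m=arm.camera_model('top')
f=lambda a,b,z,k=4,ox=215,oy=190: onz(m,(a+.5)/k-.5+ox,(b+.5)/k-.5+oy,z)
pf=f(212,163,.061);pw=f(363,187,.061);hub=f(619,226,.088);kn=f(607,133,.1355);pt=f(273,258,.02);rd=f(218,272,.02)
for n,x in zip('pf pw hub kn pt rd'.split(),[pf,pw,hub,kn,pt,rd]): print(n,x.round(4))
y=(pf-pw)[:2];print(np.linalg.norm(y));y/=np.linalg.norm(y);print('yaxis deg',np.degrees(np.arctan2(y[1],y[0])),'gap',(rd-pt)[:2]@y)
y2=(((pf+pw)/2-hub)[:2]);print(np.degrees(np.arctan2(y2[1],y2[0])),np.linalg.norm(y2),'kn r',np.linalg.norm((kn-hub)[:2]))
h1=f(89,151,.008,5,250,125);h2=f(266,129,.008,5,250,125);print(h1,h2,np.linalg.norm(h1-h2),(h1+h2)/2,np.degrees(np.arctan2(*(h1-h2)[1::-1])))
g=f(179,83,.045,5,250,125);g2=f(187,176,.045,5,250,125);print(g,g2,(g+g2)/2)
s=arm.state();print(s['time_s'])
T=R.from_quat(s['ee_rot']);print(T.as_matrix().round(4))
w=arm.camera_model('wrist');print('cam in tool',T.inv().apply(w['xyz']-s['eef_pos']).round(4),(T.inv()*R.from_quat(w['rotation'])).as_matrix().round(3))
E
```

```text
pf [0.4406 0.0067 0.061 ]
pw [ 0.4292 -0.0819  0.061 ]
hub [ 0.4108 -0.225   0.088 ]
kn [ 0.4603 -0.2085  0.1355]
pt [ 0.3861 -0.0312  0.02  ]
rd [0.3767 0.0018 0.02  ]
0.08932802754513765
yaxis deg 82.68060742895716 gap 0.03153197140959371
82.67192565694599 0.18900999273827906 kn r 0.05218363450298984
[0.63233251 0.01370142 0.008     ] [ 0.64598324 -0.07515775  0.008     ] 0.08990158151870566 [ 0.63915788 -0.03072817  0.008     ] 98.73362063657594
[ 0.65951487 -0.03003377  0.045     ] [ 0.61338187 -0.03504034  0.045     ] [ 0.63644837 -0.03253706  0.045     ]
0.15
[[ 9.461e-01  3.239e-01 -3.000e-04]
 [ 3.239e-01 -9.461e-01  1.100e-03]
 [ 0.000e+00 -1.100e-03 -1.000e+00]]
cam in tool [ 0.0793  0.0004 -0.1942] [[-0.001  0.958  0.287]
 [ 1.     0.001  0.   ]
 [-0.     0.287 -0.958]]
```

Request:
carry_out(
  moves=[
    [[0.328,-0.47,-0.04],26.2],
    [[0.328,-0.47,-0.04],26.2],
    [[0.328,-0.47,-0.04],26.2],
    [[0.328,-0.47,-0.04],26.2],
    [[0.328,-0.47,-0.04],26.2],
    [[0.328,-0.47,-0.04],26.2],
    [[0.328,-0.47,-0.04],26.2],
    [[0.328,-0.47,-0.04],26.2],
    [[0.328,-0.47,-0.04],26.2],
    [[0.328,-0.47,-0.04],26.2],
    [[0.328,-0.47,-0.04],26.2],
    [[0.328,-0.47,-0.04],26.2],
    [[0.328,-0.47,-0.04],26.2],
    [[0.328,-0.47,-0.04],26.2],
    [[0.328,-0.47,-0.04],26.2],
    [[0.328,-0.47,-0.04],26.2],
    [[0.328,-0.47,-0.04],26.2],
    [[0.328,-0.47,-0.04],26.2],
    [[0.328,-0.47,-0.04],26.2],
  ],
)

```text
time_s: 1.73
eef_pos: [0.3601, -0.0416, 0.2303]
ee_rot: [0.998, -0.065, -0.0, 0.0]
wrist_force: [0.5, 0.4, -0.2]
grip_width: 1.002
```

```bash
cat >> h.py <<'E'
def st():
    s=arm.state(); T=R.from_quat(s['ee_rot']).as_matrix()
    print('t',s['time_s'],'pos',np.round(s['eef_pos'],4),'yaw',np.degrees(np.arctan2(T[1,0],T[0,0])).round(2),'F',np.round(s['wrist_force'],1),'g',s['grip_width'])
    return s,T
E
python3 - <<'E'
from h import *
st(); m=arm.camera_model('wrist'); im=snap('wrist','w1.png')
import json; json.dump({k:np.array(v).tolist() for k,v in m.items()},open('w1.json','w'))
E
```

```text
t 1.7333 pos [ 0.3601 -0.0416  0.2303] yaw -7.45 F [ 0.5  0.4 -0.2] g 1.0020694625236026
```

View pics/w1.png

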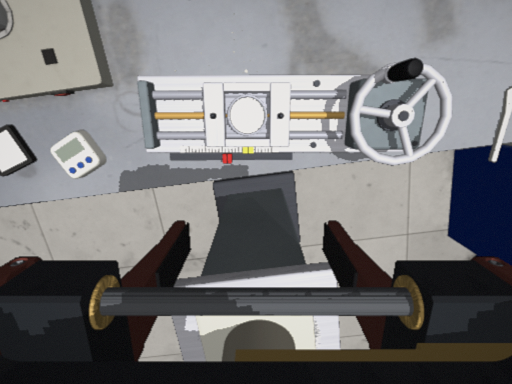

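```bash
python3 - <<'E'
from h import *
im=cv2.imread('pics/w1.png'); cv2.imwrite('pics/w1z.png',cv2.resize(im[55:175,135:335],None,fx=4,fy=4,interpolation=cv2.INTER_CUBIC))
E
```

```text
(no output)
```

View pics/w1z.png

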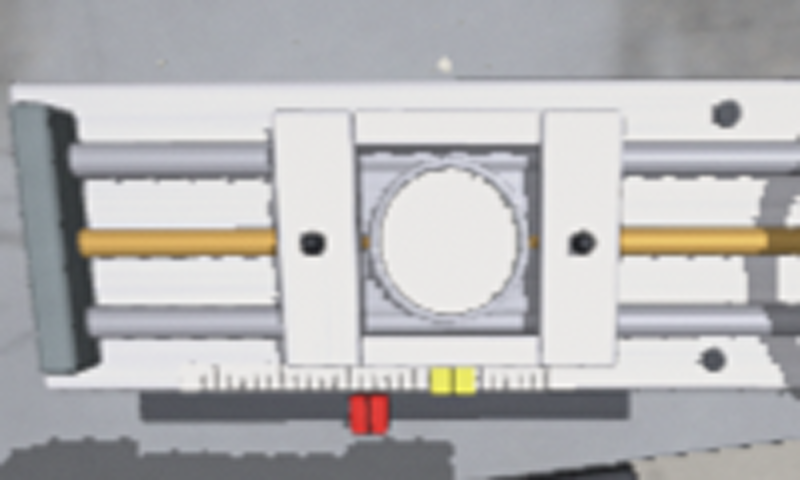

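```bash
python3 - <<'E'
from h import *; import json
m=json.load(open('w1.json'))
f=lambda a,b,z,k=4,ox=135,oy=55: onz(m,(a+.5)/k-.5+ox,(b+.5)/k-.5+oy,z)
pf=f(312,243,.057);pw=f(583,243,.057);pt=f(453,381,.02);rd=f(369,402,.02)
for n,x in zip('pf pw pt rd'.split(),[pf,pw,pt,rd]): print(n,x.round(4))
y=(pf-pw)[:2];print(np.linalg.norm(y));y/=np.linalg.norm(y);print('yaxis deg',np.degrees(np.arctan2(y[1],y[0])),'gap',(rd-pt)[:2]@y,'mid',(pf+pw)/2)
c=[f(a,b,.046) for a,b in [(274,111),(624,111),(286,364),(615,364)]]
for x in c: print(x.round(4))
print(np.mean(c,0))
k=f; hub=onz(m,402,116,.088);kn=onz(m,405,71,.1355);print(hub,kn)
E
```

```text
pf [0.4406 0.0053 0.057 ]
pw [ 0.429  -0.0829  0.057 ]
pt [ 0.3849 -0.0325  0.02  ]
rd [ 3.812e-01 -1.000e-04  2.000e-02]
0.08892003168697013
yaxis deg 82.51768137204765 gap 0.031699241451056855 mid [ 0.43478437 -0.03880086  0.057     ]
[0.4832 0.012  0.046 ]
[ 0.4683 -0.1014  0.046 ]
[0.4018 0.0231 0.046 ]
[ 0.3868 -0.0906  0.046 ]
[ 0.43500742 -0.03922906  0.046     ]
[ 0.4100695  -0.22522631  0.088     ] [ 0.45703738 -0.20267869  0.1355    ]
```

Request:
carry_out(
  moves=[
    [[0.203,-0.0266,0.05],-16.1],
    [[0.203,-0.0266,0.05],-16.1],
    [[0.203,-0.0266,0.05],-16.1],
    [[0.203,-0.0266,0.05],-16.1],
    [[0.203,-0.0266,0.05],-16.1],
    [[0.203,-0.0266,0.05],-16.1],
    [[0.203,-0.0266,0.05],-16.1],
    [[0.203,-0.0266,0.05],-16.1],
    [[0.203,-0.0266,0.05],-16.1],
  ],
)

```text
time_s: 2.53
eef_pos: [0.5638, -0.0405, 0.1807]
ee_rot: [0.997, 0.076, -0.0, -0.0]
wrist_force: [-0.2, 0.6, -0.4]
grip_width: 0.999
```

```bash
python3 - <<'E'
from h import *
st(); m=arm.camera_model('wrist'); im=snap('wrist','w2.png')
import json; json.dump({k:np.array(v).tolist() for k,v in m.items()},open('w2.json','w'))
im=cv2.imread('pics/w2.png'); cv2.imwrite('pics/w2z.png',cv2.resize(im[55:205,155:355],None,fx=4,fy=4,interpolation=cv2.INTER_CUBIC))
hsv=cv2.cvtColor(im,cv2.COLOR_BGR2HSV)
mask=cv2.inRange(hsv,(105,120,50),(125,255,255)); mask[210:]=0
for c in cv2.findContours(cv2.morphologyEx(mask,cv2.MORPH_CLOSE,np.ones((17,17))),cv2.RETR_EXTERNAL,cv2.CHAIN_APPROX_NONE)[0]:
    if cv2.contourArea(c)<200: continue
    pts=np.array([onz(m,*p[0],0.008)[:2] for p in c],np.float32)
    print(cv2.contourArea(c),cv2.minAreaRect(pts))
E
```

```text
t 2.5333 pos [ 0.5638 -0.0405  0.1807] yaw 8.73 F [-0.2  0.6 -0.4] g 0.998581098846136
5152.5 ((0.639806866645813, -0.03139875829219818), (0.0752936378121376, 0.11504410952329636), 8.358846664428711)
9783.0 ((0.6433107256889343, -0.2274211049079895), (0.16437065601348877, 0.10574554651975632), 83.39710998535156)
```

View pics/w2z.png

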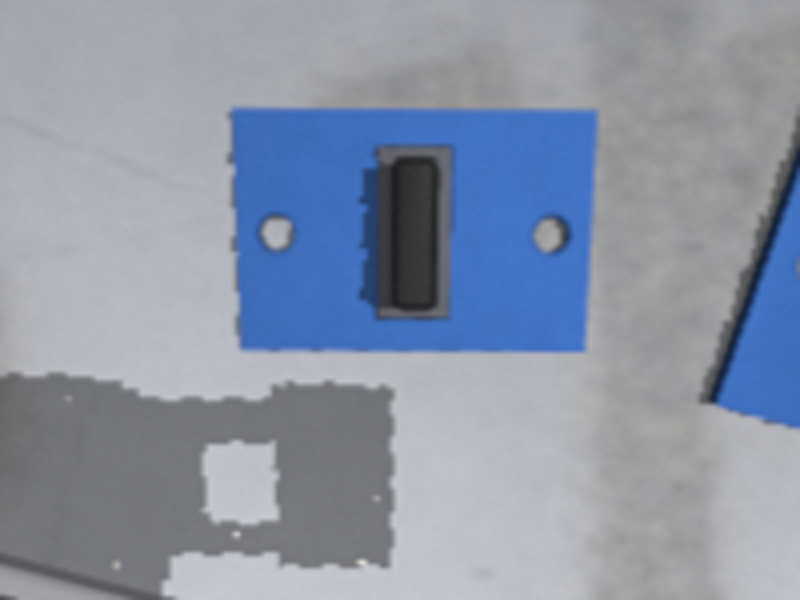

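```bash
python3 - <<'E'
from h import *; import json
m=json.load(open('w2.json'))
f=lambda a,b,z,k=4,ox=155,oy=55: onz(m,(a+.5)/k-.5+ox,(b+.5)/k-.5+oy,z)
a=f(277,232,.008);b=f(551,234,.008);print(a,b,(a+b)/2,np.linalg.norm(a-b),np.degrees(np.arctan2(*(a-b)[1::-1])))
g=[f(*p,.045) for p in [(395,157),(437,157),(432,307),(394,307)]];print(np.mean(g,0),g)
c=[f(*p,.008) for p in [(232,108),(598,108),(586,350),(241,351)]];print(np.mean(c,0))
s,T=st(); 
d=(a+b)/2-s['eef_pos']; d[2]=0.013-s['eef_pos'][2]; print(T.T@d)
E
```

```text
[0.63352093 0.01260651 0.008     ] [ 0.64643822 -0.07599375  0.008     ] [ 0.63997958 -0.03169362  0.008     ] 0.08953693447348136 98.29487782590327
[ 0.64011653 -0.03154107  0.045     ] [array([ 0.66016481, -0.02274965,  0.045     ]), array([ 0.6619948 , -0.03471455,  0.045     ]), array([ 0.62001369, -0.03997511,  0.045     ]), array([ 0.61829283, -0.02872499,  0.045     ])]
[ 0.63998257 -0.03175213  0.008     ]
t 2.5833 pos [ 0.564  -0.0403  0.1811] yaw 8.74 F [-1.  -0.2 -0.4] g 1.0005827875525712
[0.07644945 0.00302833 0.16811444]
```

Request:
carry_out(
  moves=[
    [[0.0764,0.003,0.04],0.4],
    [[0.0764,0.003,0.07],0.4],
    [[0.0764,0.003,0.1],0.4],
    [[0.0764,0.003,0.13],0.4],
    [[0.0764,0.003,0.15],0.4],
    [[0.0764,0.003,0.16],0.4],
    [[0.0764,0.003,0.167],0.4],
    [[0.0764,0.003,0.167],0.4],
  ],
)

```text
time_s: 3.25
eef_pos: [0.6407, -0.0312, 0.0137]
ee_rot: [0.997, 0.073, -0.0, -0.0]
wrist_force: [-1.1, 0.1, 0.9]
grip_width: 0.999
```

Request:
carry_out(
  moves=[
    [[0,0,0],0],
    [[0,0,0],0],
    [[0,0,0],0],
    [[0,0,0],0],
    [[0,0,0],0],
    [[0,0,0],0],
    [[0,0,0],0],
    [[0,0,0],0],
    [[0,0,0],0],
    [[0,0,0],0],
  ],
  grip=0.0,
  grip_force=30,
)

```text
time_s: 4.08
eef_pos: [0.6412, -0.0311, 0.0134]
ee_rot: [0.997, 0.073, -0.0, -0.0]
wrist_force: [-0.6, -0.1, 0.8]
grip_width: 0.28
```

```bash
python3 - <<'E'
from h import *
st(); snap('wrist','w3.png'); st()
E
```

```text
t 4.0833 pos [ 0.6412 -0.0311  0.0134] yaw 8.4 F [-0.6 -0.1  0.8] g 0.2800139878610326
t 4.1333 pos [ 0.6412 -0.0311  0.0134] yaw 8.4 F [ 0.6 -0.6 -0.7] g 0.23442568280730322
```

View pics/w3.png

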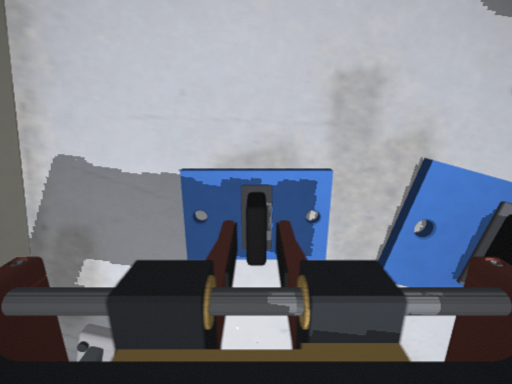

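Fingers straddle the bar but are still closing (0.23); wait a little longer.

Request:
carry_out(
  moves=[
    [[0,0,0],0],
    [[0,0,0],0],
    [[0,0,0],0],
    [[0,0,0],0],
    [[0,0,0],0],
  ],
)

```text
time_s: 4.55
eef_pos: [0.6413, -0.0311, 0.0135]
ee_rot: [0.997, 0.073, -0.0, 0.0]
wrist_force: [-0.3, 0.4, 0.5]
grip_width: 0.005
```

```bash
python3 - <<'E'
from h import *
st();m=arm.camera_model('wrist'); snap('wrist','w4.png')
import json; json.dump({k:np.array(v).tolist() for k,v in m.items()},open('w4.json','w'))
im=cv2.imread('pics/w4.png'); cv2.imwrite('pics/w4z.png',cv2.resize(im[155:270,165:345],None,fx=4,fy=4,interpolation=cv2.INTER_CUBIC))
E
```

```text
t 4.55 pos [ 0.6413 -0.0311  0.0135] yaw 8.39 F [-0.3  0.4  0.5] g 0.005491060272599086
```

View pics/w4z.png

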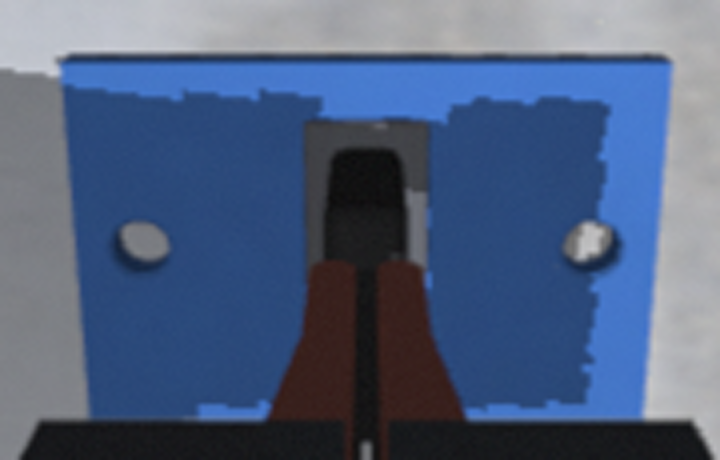

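```bash
python3 - <<'E'
from h import *; import json
m=json.load(open('w4.json'))
s,T=st()
for dz in [0,-.0187,-.04,-.06,-.08]: 
  for dx in [-.01,0,.01]: print(dz,dx,proj(m,s['eef_pos']+T@[dx,0,dz]).round(1),[proj(m,s['eef_pos']+T@[dx,e,dz]).round(1)[0] for e in(-.007,.007)])
f=lambda a,b,z,k=4,ox=165,oy=155: onz(m,(a+.5)/k-.5+ox,(b+.5)/k-.5+oy,z)
print((f(145,243,.008)+f(588,243,.008))/2)
snap('side','s4.png')
im=cv2.imread('pics/s4.png'); cv2.imwrite('pics/s4z.png',cv2.resize(im[100:260,180:340],None,fx=4,fy=4,interpolation=cv2.INTER_CUBIC))
E
```

```text
t 4.6 pos [ 0.6412 -0.0311  0.0135] yaw 8.39 F [ 0.  -0.9 -0. ] g 0.007072292387268378
0 -0.01 [255.8 229.6] [np.float64(246.9), np.float64(264.7)]
0 0 [255.8 217.7] [np.float64(246.8), np.float64(264.8)]
0 0.01 [255.8 205.6] [np.float64(246.6), np.float64(264.9)]
-0.0187 -0.01 [255.8 240.5] [np.float64(246.0), np.float64(265.5)]
-0.0187 0 [255.8 227.8] [np.float64(245.9), np.float64(265.6)]
-0.0187 0.01 [255.7 214.6] [np.float64(245.7), np.float64(265.8)]
-0.04 -0.01 [255.7 255.8] [np.float64(244.9), np.float64(266.6)]
-0.04 0 [255.7 241.7] [np.float64(244.7), np.float64(266.8)]
-0.04 0.01 [255.7 227.2] [np.float64(244.5), np.float64(267.0)]
-0.06 -0.01 [255.7 273.8] [np.float64(243.5), np.float64(267.9)]
-0.06 0 [255.7 258.3] [np.float64(243.2), np.float64(268.1)]
-0.06 0.01 [255.6 242.2] [np.float64(242.9), np.float64(268.3)]
-0.08 -0.01 [255.6 296.9] [np.float64(241.7), np.float64(269.6)]
-0.08 0 [255.6 279.7] [np.float64(241.3), np.float64(269.9)]
-0.08 0.01 [255.6 261.7] [np.float64(241.0), np.float64(270.2)]
[ 0.64105629 -0.03150036  0.008     ]
```

View pics/s4z.png

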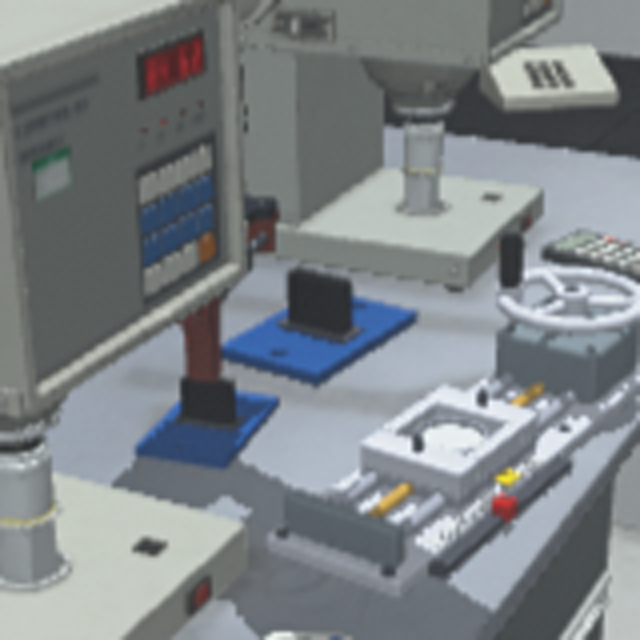

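View pics/w4.png

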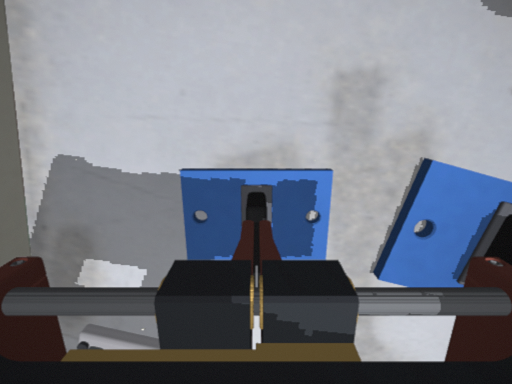

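Request:
carry_out(
  moves=[
    [[0,0,-0.01],0],
    [[0,0,-0.02],0],
    [[0,0,-0.03],0],
    [[0,0,-0.03],0],
  ],
)

```text
time_s: 4.98
eef_pos: [0.6433, -0.0312, 0.0466]
ee_rot: [0.997, 0.073, 0.002, 0.0]
wrist_force: [1.7, 0.2, -0.0]
grip_width: 0.007
```

```bash
python3 - <<'E'
from h import *
st(); snap('wrist','w5.png'); snap('side','s5.png')
a=cv2.imread('pics/w5.png')[140:290,160:360];b=cv2.imread('pics/s5.png')[150:250,190:290]
cv2.imwrite('pics/c5.png',np.hstack([cv2.resize(a,(533,400)),cv2.resize(b,(400,400))])[:, :])
E
```

```text
t 4.9833 pos [ 0.6433 -0.0312  0.0466] yaw 8.4 F [ 1.7  0.2 -0. ] g 0.007169153600896825
```

View pics/c5.png

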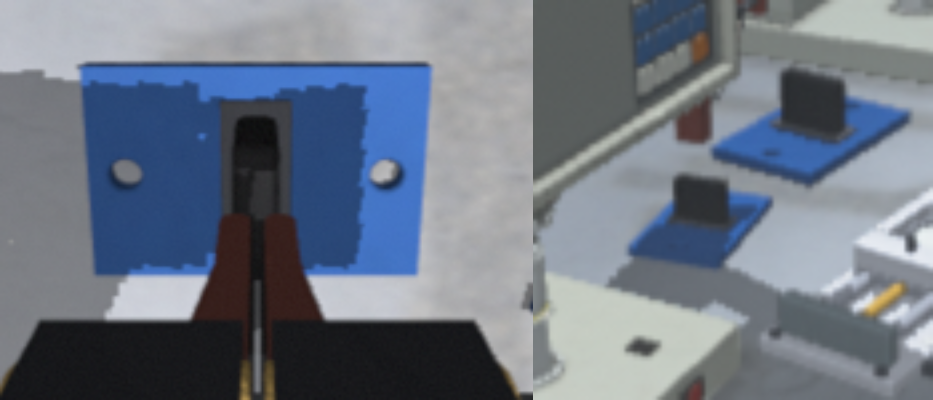

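```bash
python3 - <<'E'
from h import *
s,T=st(); m=arm.camera_model('side')
q=lambda p:((proj(m,p)-[190,150])*4+[533,0]).round(1)
for dz in [0,-.02,-.04,-.06]: print(dz,q(s['eef_pos']+T@[0,0,dz]))
c=np.array([.640,-.0316,0]); 
for z in [0,.008,.045]: print('cover',z,q(c+[0,0,z]))
E
```

```text
t 5.0833 pos [ 0.642  -0.0311  0.0447] yaw 8.4 F [-0.2  0.3  0. ] g 0.006907776517688022
0 [695.4 174.7]
-0.02 [694.3 151.5]
-0.04 [693.2 128. ]
-0.06 [692.  104.1]
cover 0 [700.4 225.6]
cover 0.008 [699.9 216.6]
cover 0.045 [697.9 174.6]
```

View pics/s5.png

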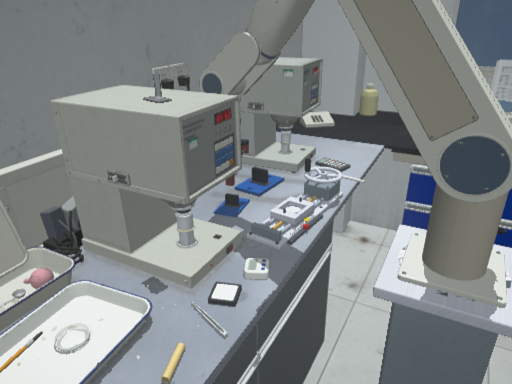

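View pics/w5.png

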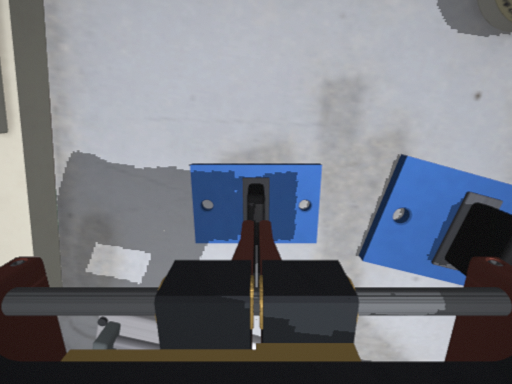

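Request:
carry_out(
  moves=[
    [[-0.001,-0.0005,0],0],
    [[-0.001,-0.0005,0],0],
    [[-0.001,-0.0005,0],0],
    [[-0.001,-0.0005,0],0],
    [[-0.001,-0.0005,0],0],
    [[-0.001,-0.0005,0],0],
    [[-0.001,-0.0005,0],0],
  ],
  grip=0.05,
)

```text
time_s: 5.67
eef_pos: [0.6401, -0.0308, 0.0433]
ee_rot: [0.997, 0.073, -0.0, -0.0]
wrist_force: [-0.3, 0.2, -0.3]
grip_width: 0.496
```

Request:
carry_out(
  moves=[
    [[0,0,0.01],0],
    [[0,0,0.02],0],
    [[0,0,0.03],0],
    [[0,0,0.035],0],
    [[0,0,0.04],0],
    [[0,0,0.04],0],
  ],
)

```text
time_s: 6.17
eef_pos: [0.6391, -0.0307, 0.0018]
ee_rot: [0.997, 0.073, -0.001, -0.0]
wrist_force: [0.1, -0.1, -0.4]
grip_width: 0.571
```

```bash
python3 - <<'E'
from h import *
st(); snap('wrist','w6.png'); snap('side','s6.png')
a=cv2.imread('pics/w6.png')[140:290,160:360];b=cv2.imread('pics/s6.png')[150:250,190:290]
cv2.imwrite('pics/c6.png',np.hstack([cv2.resize(a,(400,300)),cv2.resize(b,(300,300))])[:, :])
E
```

```text
t 6.1667 pos [ 0.6391 -0.0307  0.0018] yaw 8.4 F [ 0.1 -0.1 -0.4] g 0.5709999202797248
```

View pics/c6.png

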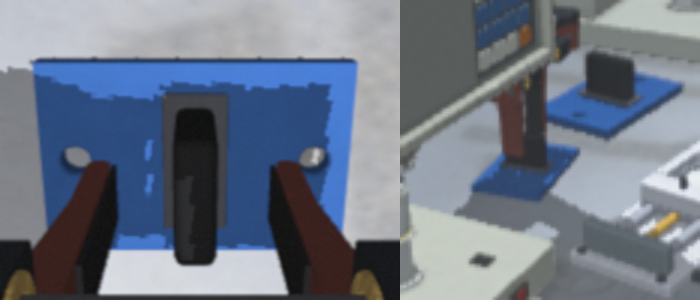

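Request:
carry_out(
  moves=[
    [[0,0,0.003],0],
    [[0,0,0.006],0],
    [[0,0,0.006],0],
  ],
)

```text
time_s: 6.52
eef_pos: [0.64, -0.0308, -0.0028]
ee_rot: [0.997, 0.073, -0.0, -0.0]
wrist_force: [-0.7, 0.4, -0.0]
grip_width: 0.572
```

Request:
carry_out(
  moves=[
    [[0,0,0.003],0],
    [[0,0,0.005],0],
    [[0,0,0.005],0],
  ],
)

```text
time_s: 6.77
eef_pos: [0.6399, -0.0307, -0.008]
ee_rot: [0.997, 0.073, -0.0, -0.0]
wrist_force: [-0.1, 0.4, 0.3]
grip_width: 0.566
```

```bash
python3 - <<'E'
from h import *
st(); snap('side','s7.png'); snap('wrist','w7.png')
a=cv2.imread('pics/w7.png')[140:290,160:360];b=cv2.imread('pics/s7.png')[170:220,200:260]
cv2.imwrite('pics/c7.png',np.hstack([cv2.resize(a,(400,300)),cv2.resize(b,(360,300),interpolation=cv2.INTER_CUBIC)])[:, :])
E
```

```text
t 6.7667 pos [ 0.6399 -0.0307 -0.008 ] yaw 8.4 F [-0.1  0.4  0.3] g 0.5658883795768005
```

View pics/c7.png

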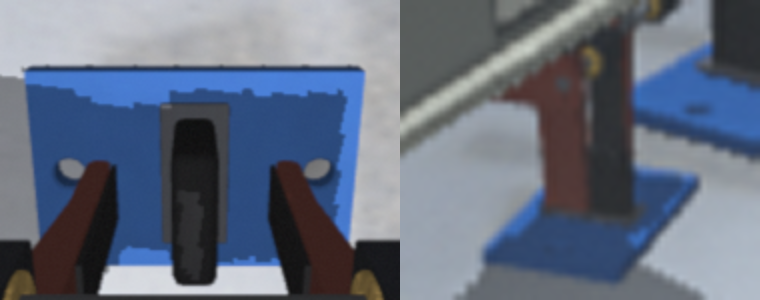

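Request:
carry_out(
  moves=[
    [[0,0,0.003],0],
    [[0,0,0.005],0],
    [[0,0,0.005],0],
    [[0,0,0.005],0],
    [[0,0,0.005],0],
    [[0,0,0.005],0],
    [[0,0,0.005],0],
    [[0,0,0.005],0],
    [[0,0,0.005],0],
    [[0,0,0.005],0],
    [[0,0,0.005],0],
    [[0,0,0.005],0],
  ],
  grip=0.0,
  grip_force=30,
)

```text
time_s: 7.87
eef_pos: [0.6403, -0.0308, -0.0125]
ee_rot: [0.997, 0.073, 0.0, 0.0]
wrist_force: [0.3, -0.3, 0.7]
grip_width: 0.157
```

```bash
python3 - <<'E'
from h import *
st(); m=arm.camera_model('wrist'); snap('wrist','w8.png');st()
import json; json.dump({k:np.array(v).tolist() for k,v in m.items()},open('w8.json','w'))
a=cv2.imread('pics/w8.png')[140:290,160:360]
cv2.imwrite('pics/c8.png',cv2.resize(a,None,fx=4,fy=4,interpolation=cv2.INTER_CUBIC))
E
```

```text
t 7.8667 pos [ 0.6403 -0.0308 -0.0125] yaw 8.39 F [ 0.3 -0.3  0.7] g 0.1569253808542191
t 7.9167 pos [ 0.6403 -0.0308 -0.0124] yaw 8.39 F [ 0.3 -1.1  0.7] g 0.15623016236576262
```

View pics/c8.png

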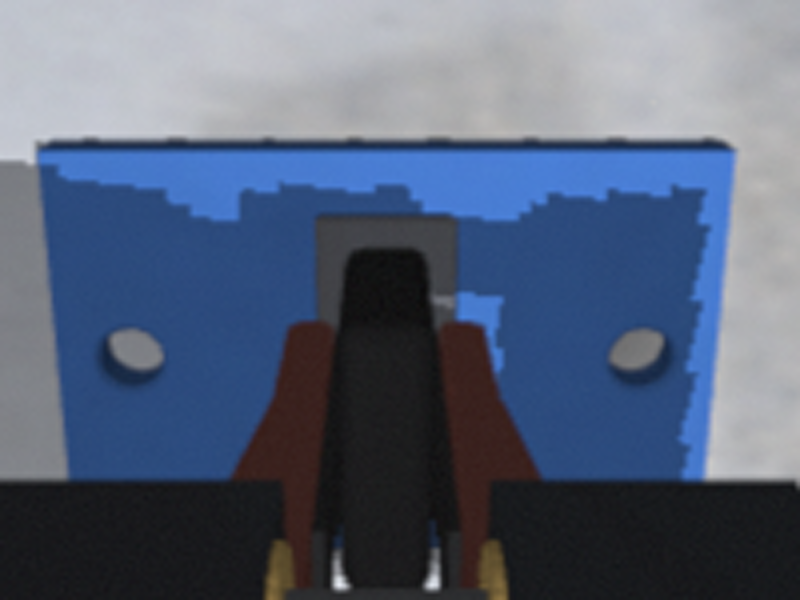

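```bash
python3 - <<'E'
from h import *; import json
m=json.load(open('w8.json'))
f=lambda a,b,z,k=4,ox=160,oy=140: onz(m,(a+.5)/k-.5+ox,(b+.5)/k-.5+oy,z)
a=f(134,354,.008);b=f(638,354,.008);c=(a+b)/2
print(a,b,c,np.linalg.norm(a-b),np.degrees(np.arctan2(*(a-b)[1::-1])))
for p in [(38,147),(735,148)]: print(f(*p,.008))
e=[f(*p,.008) for p in [(38,147),(735,148)]]; xc=np.array([np.cos(np.radians(8.4)),np.sin(np.radians(8.4))]); print('from back edge',np.mean(e,0)[:2]-.038*xc)
s,T=st()
print('cover in tool',T.T@(c-s['eef_pos']))
E
```

```text
[0.63436129 0.01276347 0.008     ] [ 0.64721659 -0.07472966  0.008     ] [ 0.64078894 -0.0309831   0.008     ] 0.08843250446130761 98.3586207184326
[0.66930097 0.03142736 0.008     ]
[ 0.68590838 -0.08275724  0.008     ]
from back edge [ 0.64001232 -0.03121609]
t 7.9167 pos [ 0.6403 -0.0308 -0.0124] yaw 8.39 F [ 0.3 -1.1  0.7] g 0.15623016236576262
cover in tool [ 0.00048934  0.00025355 -0.02043792]
```

Request:
carry_out(
  moves=[
    [[0,0,-0.01],0],
    [[0,0,-0.03],0],
    [[0,0,-0.055],0],
    [[0,0,-0.08],0],
    [[-0.015,-0.002,-0.09],1],
    [[-0.035,-0.004,-0.09],3],
    [[-0.06,-0.007,-0.09],5],
    [[-0.085,-0.01,-0.09],7],
    [[-0.11,-0.013,-0.09],9],
    [[-0.135,-0.016,-0.09],11],
    [[-0.16,-0.019,-0.09],13],
    [[-0.18,-0.021,-0.09],14.5],
    [[-0.195,-0.022,-0.09],15.5],
    [[-0.2025,-0.0225,-0.09],15.8],
    [[-0.2044,-0.0226,-0.09],15.8],
    [[-0.2044,-0.0226,-0.09],15.8],
    [[-0.2044,-0.0226,-0.09],15.8],
  ],
)

```text
time_s: 9.33
eef_pos: [0.4361, -0.0383, 0.0779]
ee_rot: [0.998, -0.064, 0.001, 0.0]
wrist_force: [0.3, -0.3, -2.5]
grip_width: 0.157
```

```bash
python3 - <<'E'
from h import *
st(); m=arm.camera_model('wrist'); snap('wrist','w9.png');snap('top','t9.png');st()
import json; json.dump({k:np.array(v).tolist() for k,v in m.items()},open('w9.json','w'))
a=cv2.imread('pics/w9.png')[130:280,160:360]
cv2.imwrite('pics/c9.png',cv2.resize(a,None,fx=4,fy=4,interpolation=cv2.INTER_CUBIC))
a=cv2.imread('pics/t9.png')[190:285,215:405]
cv2.imwrite('pics/d9.png',cv2.resize(a,None,fx=4,fy=4,interpolation=cv2.INTER_CUBIC))
E
```

```text
t 9.3333 pos [ 0.4361 -0.0383  0.0779] yaw -7.38 F [ 0.3 -0.3 -2.5] g 0.15660366454032804
t 9.4333 pos [ 0.4359 -0.0383  0.0776] yaw -7.38 F [-0.2  0.7 -2.4] g 0.15607977805416964
```

View pics/c9.png

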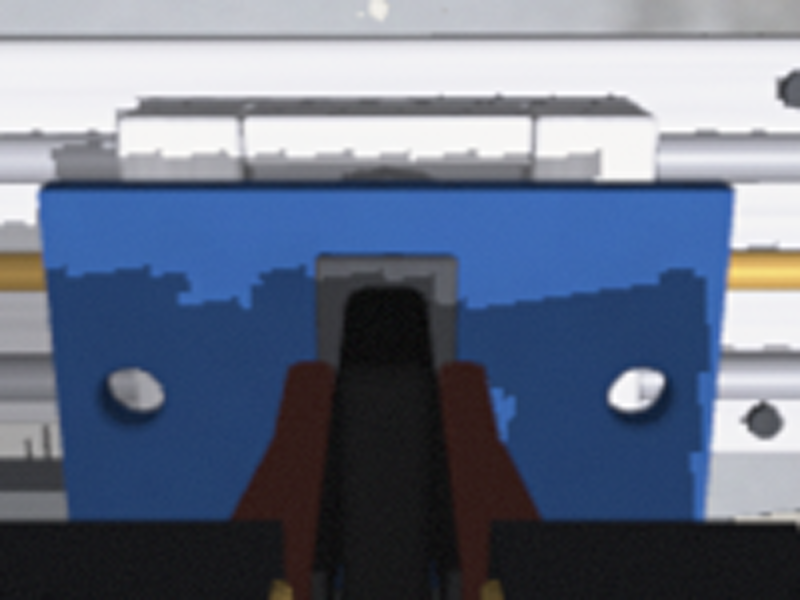

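View pics/d9.png

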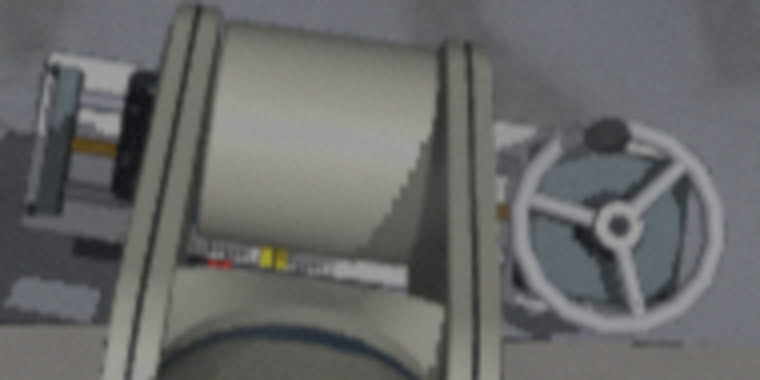

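```bash
python3 - <<'E'
from h import *; import json
m=json.load(open('w9.json'))
f=lambda a,b,z,k=4,ox=160,oy=130: onz(m,(a+.5)/k-.5+ox,(b+.5)/k-.5+oy,z)
th=np.radians(-7.4); xc=np.array([np.cos(th),np.sin(th)])
uz=.0778+.0125
for r in (112,116,120): print('carr',f(386.5,r,.046)[:2]-.042*xc)
for r in (184,188): print('cover',f(387,r,uz+.008)[:2]-.038*xc)
print('cover holes',((f(134,394,uz+.008)+f(638,394,uz+.008))/2)[:2])
d=f(655,150,.046)-f(118,150,.046);print(np.linalg.norm(d))
E
```

```text
carr [ 0.43569048 -0.03857799]
carr [ 0.4348475  -0.03846832]
carr [ 0.43400272 -0.03835842]
cover [ 0.43635067 -0.03873238]
cover [ 0.43567691 -0.03864481]
cover holes [ 0.43658326 -0.03858068]
0.11452832562901011
```

Request:
carry_out(
  moves=[
    [[-0.0013,0,0.008],0],
    [[-0.0013,0,0.016],0],
    [[-0.0013,0,0.022],0],
    [[-0.0013,0,0.026],0],
    [[-0.0013,0,0.03],0],
    [[-0.0013,0,0.033],0],
    [[-0.0013,0,0.033],0],
  ],
)

```text
time_s: 10.02
eef_pos: [0.4331, -0.038, 0.0438]
ee_rot: [0.998, -0.065, -0.0, -0.0]
wrist_force: [-0.7, 0.9, -2.1]
grip_width: 0.158
```

```bash
python3 - <<'E'
from h import *
st(); m=arm.camera_model('wrist'); snap('wrist','w10.png');st()
a=cv2.imread('pics/w10.png')[130:280,160:360]
cv2.imwrite('pics/c10.png',cv2.resize(a,None,fx=4,fy=4,interpolation=cv2.INTER_CUBIC))
E
```

```text
t 10.0167 pos [ 0.4331 -0.038   0.0438] yaw -7.4 F [-0.7  0.9 -2.1] g 0.15847841822559214
t 10.0667 pos [ 0.4332 -0.0381  0.0441] yaw -7.4 F [-0.8  0.2 -2.8] g 0.15575756665444315
```

View pics/c10.png

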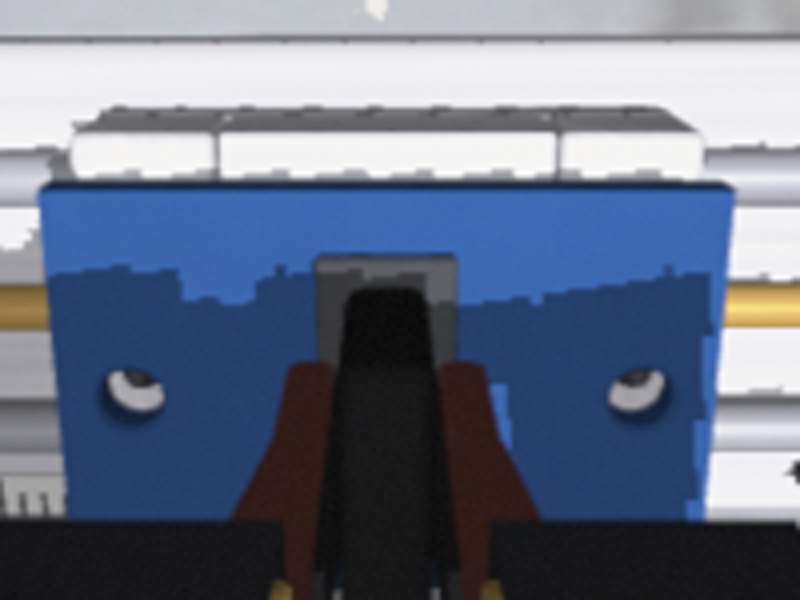

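```bash
python3 - <<'E'
from h import *
s,T=st(); m=arm.camera_model('wrist'); th=np.radians(-7.4)
x=np.array([np.cos(th),np.sin(th),0]);y=np.array([-np.sin(th),np.cos(th),0])
c=s['eef_pos']*[1,1,0]
q=lambda p:((proj(m,p)-[160,130]+.5)*4-.5).round(1)
for sg in (1,-1):
  h=c+sg*.045*y
  print('hole top',q(h+[0,0,.0645]),'far rim',q(h+.0055*x+[0,0,.0645]),'near',q(h-.0055*x+[0,0,.0645]),'bot',q(h+[0,0,.0565]))
  for e in (0,.0015,.003): print('pin tip',e,q(h+e*x+[0,0,.061]),'r3 near',q(h+(e-.003)*x+[0,0,.06]),q(h+(e)*x+[0,-.003,.06]),q(h+(e)*x+[0,.003,.06]))
E
```

```text
t 10.0667 pos [ 0.4332 -0.0381  0.0441] yaw -7.4 F [-0.8  0.2 -2.8] g 0.15575756665444315
hole top [128.9 397. ] far rim [126.7 368. ] near [131.1 425.5] bot [138.9 378.6]
pin tip 0 [133.4 388.8] r3 near [135.8 401.8] [151.1 384.5] [118.2 388.5]
pin tip 0.0015 [132.8 381. ] r3 near [135.2 394.2] [150.5 376.8] [117.6 380.8]
pin tip 0.003 [132.2 373.3] r3 near [134.6 386.5] [150. 369.] [117.  373.1]
hole top [641.1 396.7] far rim [643.2 367.7] near [639.  425.2] bot [631.2 378.3]
pin tip 0 [636.7 388.5] r3 near [634.3 401.5] [652.1 384.2] [618.7 388.2]
pin tip 0.0015 [637.2 380.7] r3 near [634.9 393.9] [652.7 376.5] [619.3 380.5]
pin tip 0.003 [637.8 373. ] r3 near [635.4 386.2] [653.3 368.7] [619.8 372.8]
```

Request:
carry_out(
  moves=[
    [[0.0018,0,0],0],
    [[0.0018,0,0],0],
    [[0.0018,0,0.001],0],
    [[0.0018,0,0.002],0],
    [[0.0018,0,0.003],0],
    [[0.0018,0,0.004],0],
    [[0.0018,0,0.004],0],
  ],
)

```text
time_s: 10.65
eef_pos: [0.435, -0.0383, 0.0403]
ee_rot: [0.998, -0.065, -0.0, -0.0]
wrist_force: [-0.7, 0.6, -2.3]
grip_width: 0.157
```

```bash
python3 - <<'E'
from h import *
st(); m=arm.camera_model('wrist'); snap('wrist','w11.png');st()
a=cv2.imread('pics/w11.png')[130:280,160:360]
cv2.imwrite('pics/c11.png',cv2.resize(a,None,fx=4,fy=4,interpolation=cv2.INTER_CUBIC))
E
```

```text
t 10.65 pos [ 0.435  -0.0383  0.0403] yaw -7.4 F [-0.7  0.6 -2.3] g 0.15675745257449702
t 10.7 pos [ 0.4351 -0.0383  0.0404] yaw -7.41 F [-0.5  0.1 -2.3] g 0.15677869723372337
```

View pics/c11.png

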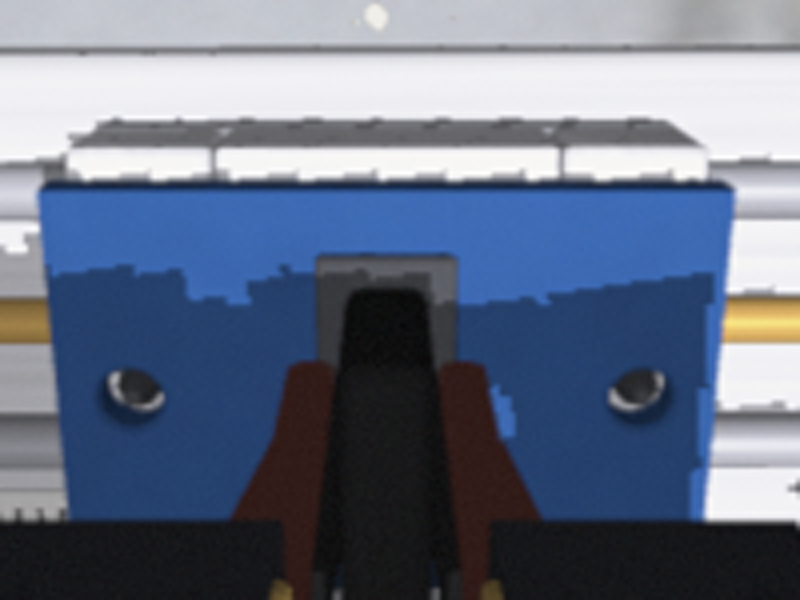

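Both pins now sit centrally in the holes (138,385 and 635,385), no contact force. Lower to seat.

Request:
carry_out(
  moves=[
    [[0,0,0.002],0],
    [[0,0,0.004],0],
    [[0,0,0.005],0],
    [[0,0,0.006],0],
    [[0,0,0.0065],0],
    [[0,0,0.0065],0],
  ],
)

```text
time_s: 11.2
eef_pos: [0.4351, -0.0383, 0.0338]
ee_rot: [0.998, -0.065, -0.0, -0.0]
wrist_force: [0.4, -0.6, -1.8]
grip_width: 0.152
```

```bash
python3 - <<'E'
from h import *
st(); m=arm.camera_model('wrist'); snap('wrist','w12.png');st()
a=cv2.imread('pics/w12.png')[130:280,160:360]
cv2.imwrite('pics/c12.png',cv2.resize(a,None,fx=4,fy=4,interpolation=cv2.INTER_CUBIC))
E
```

```text
t 11.2 pos [ 0.4351 -0.0383  0.0338] yaw -7.41 F [ 0.4 -0.6 -1.8] g 0.15196474404541718
t 11.25 pos [ 0.4351 -0.0383  0.0339] yaw -7.4 F [-0.2  0.  -2.7] g 0.15539038373457598
```

View pics/c12.png

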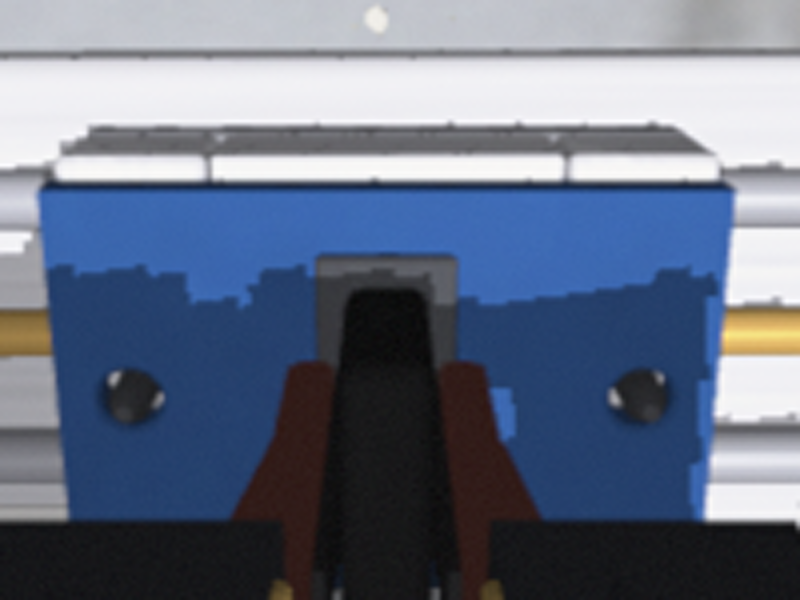

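Request:
carry_out(
  moves=[
    [[0,0,0.0005],0],
    [[0,0,0.001],0],
    [[0,0,0.001],0],
  ],
)

```text
time_s: 11.5
eef_pos: [0.4353, -0.0383, 0.0335]
ee_rot: [0.998, -0.065, 0.0, 0.0]
wrist_force: [-2.5, 0.9, 7.3]
grip_width: 0.155
```

Request:
carry_out(
  moves=[
    [[0,0,0.0005],0],
    [[0,0,0.001],0],
    [[0,0,0.001],0],
  ],
)

```text
time_s: 11.75
eef_pos: [0.4353, -0.0383, 0.0335]
ee_rot: [0.998, -0.065, 0.0, 0.0]
wrist_force: [-7.4, 0.3, 23.4]
grip_width: 0.159
```

Request:
carry_out(
  moves=[
    [[0,0,-0.001],0],
    [[0,0,-0.0015],0],
  ],
)

```text
time_s: 11.92
eef_pos: [0.4354, -0.0383, 0.0339]
ee_rot: [0.998, -0.065, 0.0, 0.0]
wrist_force: [0.9, 0.6, -3.1]
grip_width: 0.159
```

Request:
carry_out(
  moves=[
    [[0,0,0],0],
    [[0,0,0],0],
    [[0,0,0],0],
    [[0,0,0],0],
    [[0,0,0],0],
    [[0,0,0],0],
    [[0,0,-0.01],0],
    [[0,0,-0.03],0],
    [[0,0,-0.06],0],
    [[0,0,-0.09],0],
    [[0,0,-0.12],0],
    [[0,0,-0.15],0],
    [[0,0,-0.15],0],
  ],
  grip=0.05,
)

```text
time_s: 13.0
eef_pos: [0.4386, -0.0387, 0.1893]
ee_rot: [0.998, -0.065, 0.005, 0.0]
wrist_force: [1.3, -0.4, 0.5]
grip_width: 0.566
```

```bash
python3 - <<'E'
from h import *
s,T=st(); m=arm.camera_model('wrist'); snap('wrist','w13.png');snap('side','s13.png')
a=cv2.imread('pics/s13.png')[150:250,240:350]
cv2.imwrite('pics/c13.png',cv2.resize(a,None,fx=6,fy=6,interpolation=cv2.INTER_CUBIC)[:600,:660])
E
```

```text
t 13.0 pos [ 0.4386 -0.0387  0.1893] yaw -7.4 F [ 1.3 -0.4  0.5] g 0.5661321928058429
```

View pics/w13.png

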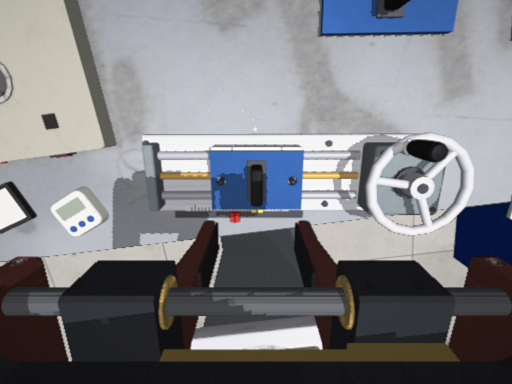

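View pics/c13.png

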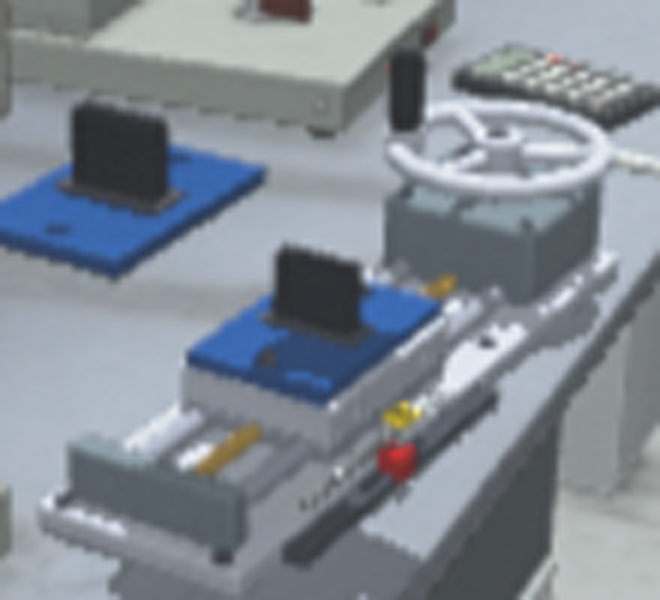

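Request:
carry_out(
  moves=[
    [[-0.0268,0.182,-0.035],0],
    [[-0.0268,0.182,-0.035],0],
    [[-0.0268,0.182,-0.035],0],
    [[-0.0268,0.182,-0.035],0],
    [[-0.0268,0.182,-0.035],0],
    [[-0.0268,0.182,-0.035],0],
    [[-0.0268,0.182,-0.035],0],
    [[-0.0268,0.182,-0.035],0],
  ],
)

```text
time_s: 13.77
eef_pos: [0.3844, -0.2144, 0.2173]
ee_rot: [0.998, -0.065, -0.001, -0.001]
wrist_force: [-0.3, -0.7, -0.0]
grip_width: 0.57
```

```bash
python3 - <<'E'
from h import *; import json
s,T=st(); m=arm.camera_model('wrist'); snap('wrist','w14.png')
json.dump({k:np.array(v).tolist() for k,v in m.items()},open('w14.json','w'))
im=cv2.imread('pics/w14.png');a=im[20:200,130:330]; cv2.imwrite('pics/c14.png',cv2.resize(a,None,fx=3,fy=3,interpolation=cv2.INTER_CUBIC))
E
```

```text
t 13.7667 pos [ 0.3844 -0.2144  0.2173] yaw -7.43 F [-0.3 -0.7 -0. ] g 0.5703541875567665
```

View pics/w14.png

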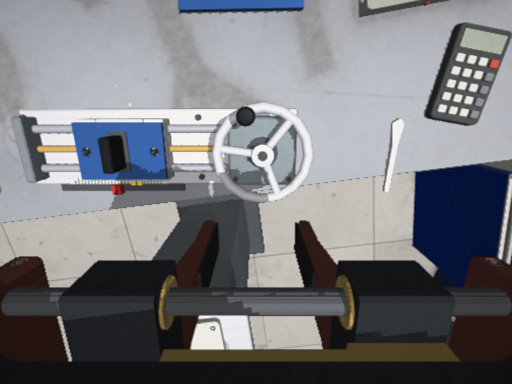

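View pics/c14.png

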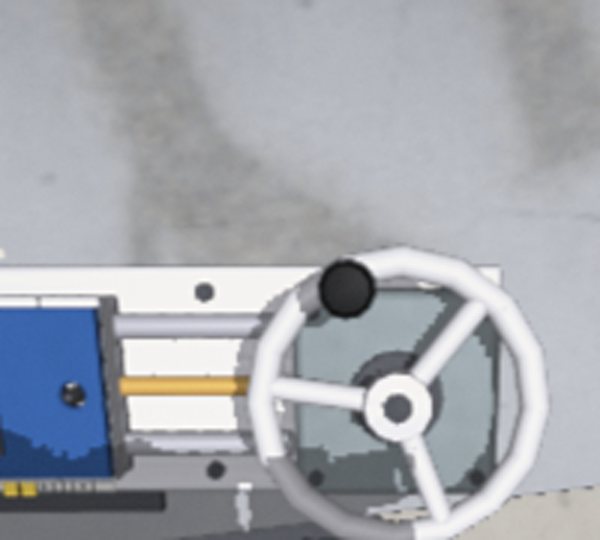

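```bash
python3 - <<'E'
from h import *; import json
m=json.load(open('w14.json'))
f=lambda a,b,z,k=3,ox=130,oy=20: onz(m,(a+.5)/k-.5+ox,(b+.5)/k-.5+oy,z)
k=f(347,289,.1355);print('knob',k,'r mm', np.linalg.norm(f(347+28,289,.1355)-k))
for z in (.088,.095): print('hub',f(398,408,z))
# wheel rim ellipse approx: extents
h=np.array([.4103,-.2252]); d=k[:2]-h; print(np.linalg.norm(d),np.degrees(np.arctan2(d[1],d[0])))
s,T=st(); c=h+.05*d/np.linalg.norm(d); print('target',c,T.T@np.r_[c-s['eef_pos'][:2],0])
E
```

```text
knob [ 0.45944592 -0.21357686  0.1355    ] r mm 0.009202322938520644
hub [ 0.41052235 -0.22537343  0.088     ]
hub [ 0.41166846 -0.22537049  0.095     ]
0.05050167427563465 13.306109777509745
t 13.8167 pos [ 0.3846 -0.2141  0.2174] yaw -7.37 F [ 0.2 -0.7 -0.3] g 0.5712853019295325
target [ 0.45895772 -0.21369232] [ 0.07370664 -0.0099657  -0.000144  ]
```

Request:
carry_out(
  moves=[
    [[0.035,-0.005,0],0],
    [[0.0737,-0.01,0.02],0],
    [[0.0737,-0.01,0.045],0],
    [[0.0737,-0.01,0.075],0],
    [[0.0737,-0.01,0.1],0],
    [[0.0737,-0.01,0.12],0],
    [[0.0737,-0.01,0.135],0],
    [[0.0737,-0.01,0.145],0],
    [[0.0737,-0.01,0.145],0],
  ],
)

```text
time_s: 14.57
eef_pos: [0.4582, -0.213, 0.0713]
ee_rot: [0.998, -0.064, -0.002, -0.001]
wrist_force: [-0.1, 0.2, -0.5]
grip_width: 0.564
```

```bash
python3 - <<'E'
from h import *; import json
s,T=st(); m=arm.camera_model('wrist'); snap('wrist','w15.png')
E
```

```text
t 14.5667 pos [ 0.4582 -0.213   0.0713] yaw -7.3 F [-0.1  0.2 -0.5] g 0.56389840188819
```

View pics/w15.png

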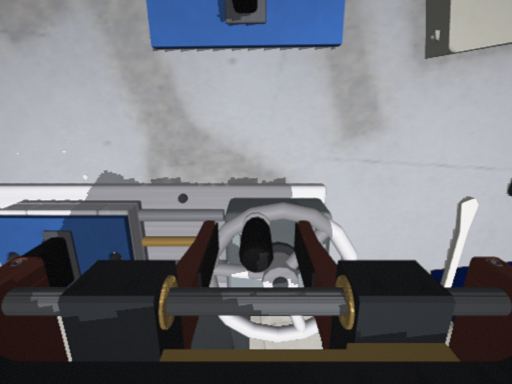

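Request:
carry_out(
  moves=[
    [[0,0,0],0],
    [[0,0,0],0],
    [[0,0,0],0],
    [[0,0,0],0],
    [[0,0,0],0],
    [[0,0,0],0],
    [[0,0,0],0],
    [[0,0,0],0],
    [[0,0,0],0],
    [[0,0,0],0],
  ],
  grip=0.0,
  grip_force=25,
)

```text
time_s: 15.45
eef_pos: [0.46, -0.215, 0.0741]
ee_rot: [0.998, -0.065, 0.001, 0.0]
wrist_force: [-0.1, 2.4, 6.9]
grip_width: 0.219
```

```bash
python3 - <<'E'
from h import *
s,T=st()
h=np.array([.4104,-.2253]); d=s['eef_pos'][:2]-h; print(np.linalg.norm(d),np.degrees(np.arctan2(d[1],d[0])))
def rows(a0,degs,r=.05):
    # relative to commanded start pose assumed at angle a0 on circle
    o=[]
    for g in degs:
        a=np.radians(a0-g); p=r*np.array([np.cos(a)-np.cos(np.radians(a0)),np.sin(a)-np.sin(np.radians(a0)),0]); o.append(np.round(T.T@p,4)[:2].tolist())
    return o
print(rows(13.5,np.r_[4,np.arange(10,200,10)]))
E
```

```text
t 15.45 pos [ 0.46   -0.215   0.0741] yaw -7.42 F [-0.1  2.4  6.9] g 0.2185202698470343
0.05064264329135051 11.75085513436881
[[0.0011, 0.0033], [0.0024, 0.0084], [0.0033, 0.0171], [0.0027, 0.0257], [0.0005, 0.0342], [-0.003, 0.0422], [-0.0079, 0.0494], [-0.014, 0.0556], [-0.021, 0.0607], [-0.0289, 0.0646], [-0.0372, 0.0669], [-0.0459, 0.0678], [-0.0546, 0.0672], [-0.0631, 0.0651], [-0.071, 0.0615], [-0.0782, 0.0567], [-0.0845, 0.0506], [-0.0896, 0.0435], [-0.0934, 0.0357], [-0.0958, 0.0273]]
```

Request:
carry_out(
  moves=[
    [[0.0011,0.0033,-0.001],0],
    [[0.0024,0.0084,-0.002],0],
    [[0.0033,0.0171,-0.002],0],
    [[0.0027,0.0257,-0.002],0],
  ],
)

```text
time_s: 15.78
eef_pos: [0.4585, -0.2404, 0.0743]
ee_rot: [0.998, -0.064, -0.001, -0.001]
wrist_force: [2.0, 1.9, -10.3]
grip_width: 0.218
```

```bash
cat >> h.py <<'E'
def ang(s,h=(.4104,-.2253)):
    d=s['eef_pos'][:2]-np.array(h); return np.linalg.norm(d),np.degrees(np.arctan2(d[1],d[0]))
def rows(T,a0,degs,r=.05):
    o=[]
    for g in degs:
        a=np.radians(a0-g); p=r*np.array([np.cos(a)-np.cos(np.radians(a0)),np.sin(a)-np.sin(np.radians(a0)),0]); o.append(np.round(T.T@p,4)[:2].tolist())
    return o
E
python3 - <<'E'
from h import *
s,T=st(); print(ang(s)); print(rows(T,13.5-30,range(10,210,10)))
E
```

```text
t 15.7833 pos [ 0.4585 -0.2404  0.0743] yaw -7.38 F [  2.    1.9 -10.3] g 0.2181708675427852
(np.float64(0.05039005124904896), np.float64(-17.451955751176417))
[[-0.0021, 0.0085], [-0.0057, 0.0164], [-0.0106, 0.0236], [-0.0166, 0.0299], [-0.0237, 0.035], [-0.0315, 0.0388], [-0.0399, 0.0412], [-0.0486, 0.0421], [-0.0573, 0.0414], [-0.0657, 0.0393], [-0.0737, 0.0358], [-0.0809, 0.0309], [-0.0872, 0.0248], [-0.0923, 0.0177], [-0.0961, 0.0099], [-0.0985, 0.0015], [-0.0994, -0.0072], [-0.0987, -0.0159], [-0.0966, -0.0243], [-0.093, -0.0323]]
```

Request:
carry_out(
  moves=[
    [[-0.0021,0.0085,0.0012],0],
    [[-0.0057,0.0164,0.0012],0],
    [[-0.0106,0.0236,0.0012],0],
    [[-0.0166,0.0299,0.0012],0],
    [[-0.0237,0.035,0.0012],0],
    [[-0.0315,0.0388,0.0012],0],
    [[-0.0399,0.0412,0.0012],0],
    [[-0.0486,0.0421,0.0012],0],
    [[-0.0573,0.0414,0.0012],0],
    [[-0.0657,0.0393,0.0012],0],
    [[-0.0737,0.0358,0.0012],0],
    [[-0.0809,0.0309,0.0012],0],
    [[-0.0872,0.0248,0.0012],0],
    [[-0.0923,0.0177,0.0012],0],
    [[-0.0961,0.0099,0.0012],0],
    [[-0.0985,0.0015,0.0012],0],
    [[-0.0994,-0.0072,0.0012],0],
    [[-0.0987,-0.0159,0.0012],0],
    [[-0.0966,-0.0243,0.0012],0],
    [[-0.093,-0.0323,0.0012],0],
  ],
)

```text
time_s: 17.45
eef_pos: [0.3703, -0.1959, 0.0743]
ee_rot: [0.998, -0.065, -0.001, -0.0]
wrist_force: [-1.6, -2.7, -4.8]
grip_width: 0.219
```

```bash
python3 - <<'E'
from h import *
s,T=st(); print(ang(s)); print(rows(T,13.5-230,range(10,150,10)))
E
```

```text
t 17.45 pos [ 0.3703 -0.1959  0.0743] yaw -7.4 F [-1.6 -2.7 -4.8] g 0.21891386324103884
(np.float64(0.04966553474670353), np.float64(143.77078455267022))
[[0.0049, -0.0072], [0.011, -0.0135], [0.018, -0.0186], [0.0259, -0.0224], [0.0342, -0.0248], [0.0429, -0.0257], [0.0516, -0.0251], [0.06, -0.0229], [0.068, -0.0194], [0.0752, -0.0145], [0.0815, -0.0084], [0.0866, -0.0014], [0.0904, 0.0065], [0.0928, 0.0149]]
```

Go 130° more, then measure.

Request:
carry_out(
  moves=[
    [[0.0049,-0.0072,0.0005],0],
    [[0.011,-0.0135,0.0005],0],
    [[0.018,-0.0186,0.0005],0],
    [[0.0259,-0.0224,0.0005],0],
    [[0.0342,-0.0248,0.0005],0],
    [[0.0429,-0.0257,0.0005],0],
    [[0.0516,-0.0251,0.0005],0],
    [[0.06,-0.0229,0.0005],0],
    [[0.068,-0.0194,0.0005],0],
    [[0.0752,-0.0145,0.0005],0],
    [[0.0815,-0.0084,0.0005],0],
    [[0.0866,-0.0014,0.0005],0],
    [[0.0904,0.0065,0.0005],0],
    [[0.0904,0.0065,0.0005],0],
  ],
)

```text
time_s: 18.62
eef_pos: [0.4604, -0.2163, 0.0741]
ee_rot: [0.998, -0.065, -0.0, 0.0]
wrist_force: [-3.3, -3.5, 6.1]
grip_width: 0.215
```

```bash
python3 - <<'E'
from h import *
s,T=st(); print(ang(s)); snap('top','t16.png'); snap('side','s16.png')
a=cv2.imread('pics/t16.png')[190:285,215:405]
cv2.imwrite('pics/d16.png',cv2.resize(a,None,fx=4,fy=4,interpolation=cv2.INTER_CUBIC))
a=cv2.imread('pics/s16.png')[180:260,240:330]
cv2.imwrite('pics/e16.png',cv2.resize(a,None,fx=7,fy=7,interpolation=cv2.INTER_CUBIC))
E
```

```text
t 18.6167 pos [ 0.4604 -0.2163  0.0741] yaw -7.4 F [-3.3 -3.5  6.1] g 0.21518783839479833
(np.float64(0.050759983077388396), np.float64(10.207338575391987))
```

View pics/d16.png

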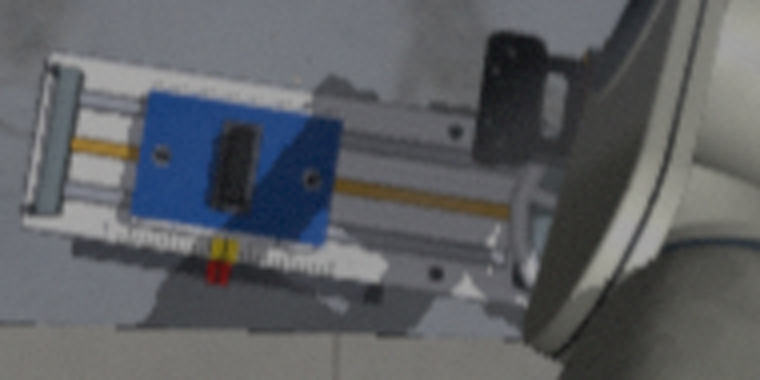

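View pics/e16.png

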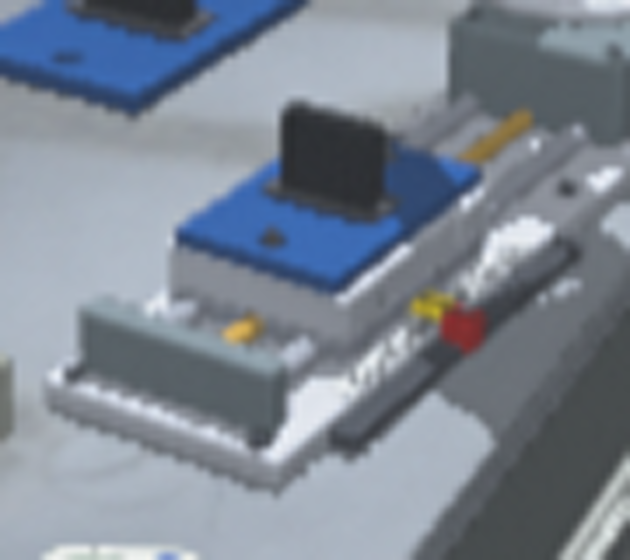

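```bash
python3 - <<'E'
from h import *
m=arm.camera_model('top')
im=cv2.imread('pics/t16.png'); a=im[243:268,258:285]
cv2.imwrite('pics/f16.png',cv2.resize(a,None,fx=20,fy=20,interpolation=cv2.INTER_CUBIC))
f=lambda a,b,z,k=4,ox=215,oy=190: onz(m,(a+.5)/k-.5+ox,(b+.5)/k-.5+oy,z)
pt=f(224,252,.02);rd=f(218,266,.02);y=np.array([np.cos(np.radians(82.6)),np.sin(np.radians(82.6))])
print(pt,rd,(rd-pt)[:2]@y,'x offs',(rd-pt)[:2]@[y[1],-y[0]])
s,T=st(); 
for i,c in enumerate('BGR'): pass
E
```

```text
[ 0.38876588 -0.00150385  0.02      ] [0.38028234 0.00188147 0.02      ] 0.0022644781998681193 x offs -0.008848893270640043
t 18.7167 pos [ 0.4603 -0.2161  0.0741] yaw -7.41 F [-3.7 -2.8  4.2] g 0.2151375692206404
```

View pics/f16.png

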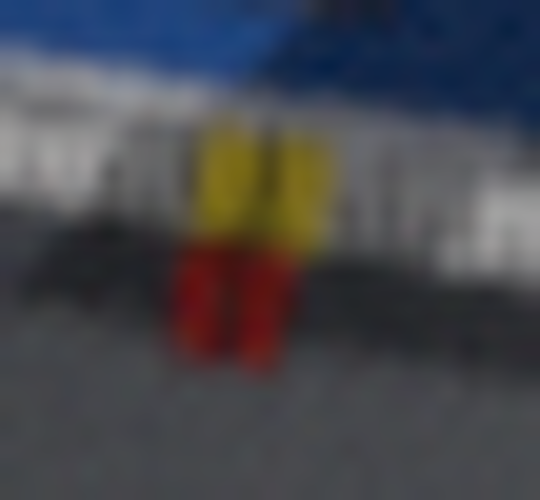

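```bash
python3 - <<'E'
from h import *
s,T=st(); print(rows(T,13.5,[7,14,20]))
E
```

```text
t 18.7167 pos [ 0.4603 -0.2161  0.0741] yaw -7.41 F [-3.7 -2.8  4.2] g 0.2151375692206404
[[0.0018, 0.0058], [0.0029, 0.0118], [0.0033, 0.0171]]
```

Turn 20°, release, rise and look.

Request:
carry_out(
  moves=[
    [[0.0018,0.0058,0],0],
    [[0.0029,0.0118,0],0],
    [[0.0033,0.0171,0],0],
    [[0.0033,0.0171,0],0],
    [[0.0033,0.0171,0],0],
  ],
)

```text
time_s: 19.13
eef_pos: [0.4605, -0.2329, 0.0741]
ee_rot: [0.998, -0.065, -0.0, 0.0]
wrist_force: [-6.3, -0.4, 6.5]
grip_width: 0.22
```

Request:
carry_out(
  moves=[
    [[0,0,0],0],
    [[0,0,0],0],
    [[0,0,0],0],
    [[0,0,0],0],
    [[0,0,0],0],
    [[0,0,0],0],
    [[0,0,-0.01],0],
    [[0,0,-0.03],0],
    [[0,0,-0.06],0],
    [[0,0,-0.09],0],
    [[0,0,-0.1],0],
    [[0,0,-0.1],0],
  ],
  grip=0.05,
)

```text
time_s: 20.13
eef_pos: [0.4626, -0.2332, 0.1771]
ee_rot: [0.998, -0.065, 0.003, 0.001]
wrist_force: [0.1, -0.8, 0.0]
grip_width: 0.573
```

```bash
python3 - <<'E'
from h import *
s,T=st(); d=np.array([.365-.459,-.01+.2305,.0]); print(ang(s),T.T@(np.array([.365,-.005,.19])-s['eef_pos']))
E
```

```text
t 20.1333 pos [ 0.4626 -0.2332  0.1771] yaw -7.4 F [ 0.1 -0.8  0. ] g 0.5726025729581378
(np.float64(0.05280235152557371), np.float64(-8.615370146281306)) [-0.12610269 -0.21370975 -0.01415164]
```

Request:
carry_out(
  moves=[
    [[-0.126,-0.2137,-0.005],0],
    [[-0.126,-0.2137,-0.005],0],
    [[-0.126,-0.2137,-0.005],0],
    [[-0.126,-0.2137,-0.005],0],
    [[-0.126,-0.2137,-0.005],0],
    [[-0.126,-0.2137,-0.005],0],
    [[-0.126,-0.2137,-0.005],0],
    [[-0.126,-0.2137,-0.005],0],
    [[-0.126,-0.2137,-0.005],0],
    [[-0.126,-0.2137,-0.005],0],
  ],
)

```text
time_s: 20.97
eef_pos: [0.3637, -0.0049, 0.1784]
ee_rot: [0.998, -0.065, -0.0, 0.0]
wrist_force: [0.2, 0.2, -0.1]
grip_width: 0.573
```

```bash
python3 - <<'E'
from h import *; import json
s,T=st(); m=arm.camera_model('wrist'); im=snap('wrist','w17.png')
json.dump({k:np.array(v).tolist() for k,v in m.items()},open('w17.json','w'))
p=proj(m,[.384,0,.02]);print(p)
u,v=int(p[0]),int(p[1]); x0,y0=max(u-30,0),max(v-25,0); print(x0,y0)
cv2.imwrite('pics/c17.png',cv2.resize(cv2.imread('pics/w17.png')[y0:y0+50,x0:x0+60],None,fx=12,fy=12,interpolation=cv2.INTER_CUBIC))
E
```

```text
t 20.9667 pos [ 0.3637 -0.0049  0.1784] yaw -7.47 F [ 0.2  0.2 -0.1] g 0.5727689038525776
[250.30769137 158.28860799]
220 133
```

View pics/c17.png

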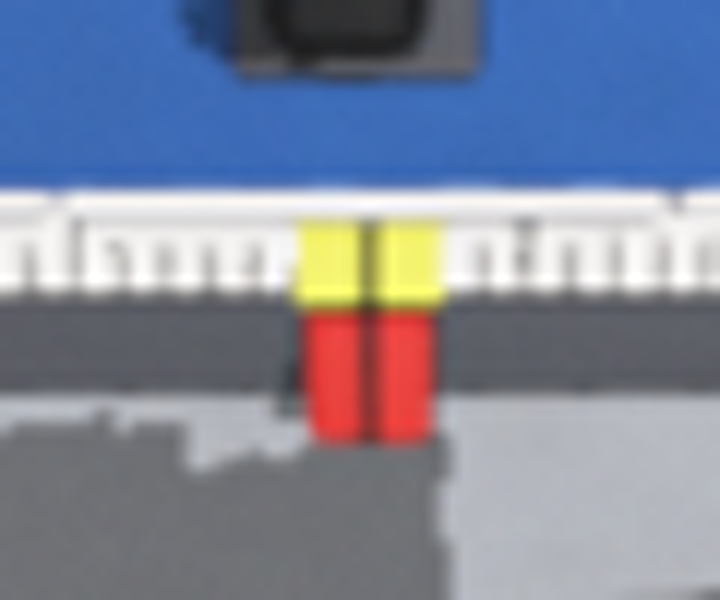

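View pics/w17.png

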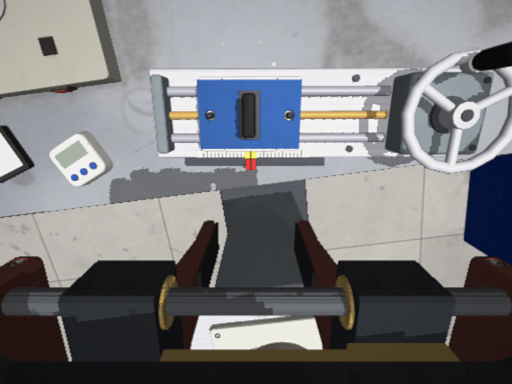

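```bash
python3 - <<'E'
from h import *
st(); print(arm.sign_off())
E
```

```text
t 21.0167 pos [ 0.3637 -0.0051  0.1785] yaw -7.51 F [ 0.2 -0.3  0.2] g 0.5651887813245191
the job is handed in; nothing more can be done
None
```

The blue cover is seated on the carriage with both pins through its holes. After that I cranked the handwheel about 380° clockwise, let go and handed the job in at about 21 s of the 72 s.

**Last checks:**
- In the last wrist picture the pointer line and the rider line lie on the same pixel column, so they agree to about 0.3 mm. The red rider was not touched.
- The cover looks flat and in line with the slide, with a pin showing in each hole. When I set it down, it made contact at the height worked out for a fully seated cover.
- The robot is clear, with almost no force at the wrist.

**What failed or disagreed:**
- **First grasp:** the fingers closed above the cover's grip bar. The pictures show the fingers ending about 30 mm short of the reported TCP. I went about 26 mm lower, gripped the bar and lifted the cover from there.
- **Placing:** the cover was about 2 mm off along x above the pins. I corrected this using the view of the pins through the holes.
- **Cranking:** after about 360° of cranking the top camera put the remaining gap at 2.3–2.8 mm, while the wheel angle gave about 1.5 mm. I turned 20° more and relied on the closer wrist picture for the final position.

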